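Clamp a lino block in the carving jig

ROBOT

A 6-joint arm with a two-finger parallel gripper is mounted at the origin on the work surface. World frame = base frame: x ahead of the robot, y to its left, z up, the work surface at z = 0. Lengths are in m, angles in rad, forces in N, time in s.
With the tool pointing down it reaches from about 0.325 to 0.775 m from the base axis. Payload 9.3 kg.
Tool frame: the origin (TCP) lies on the centre line of the jaws, within the pads' length; the fingertips stand 25 mm ahead of it and the grasp point (between the pads) lies 6 mm ahead of it; z points along the fingers, y is the direction in which the jaws open and shut (so a half turn about z gives the same grasp; the last joint's range is limited). The gripper opens to 85 mm and grips with 20 to 120 N. Pads are 22 mm wide; open, the fingers measure 114 mm over their backs; the gripper's body (76 mm by 85 mm) begins 54 mm behind the grasp point. The pads swing forward as they close: fully open they stand 13 mm farther back than shut.
Start: joints at [-1.48, 0.259, 0.021, 1.334, 0, 1.418], TCP at [0.133, -0.534, 0.256] pointing down, gripper open.
Joint ranges: [-3.04, 3.04], [-0.91, 1.82], [-1.04, 1.36], [-1.92, 1.95], [-1.52, 1.45], [-3.14, 3.14]. Speed limits (rad/s): [2.22, 2.22, 2.79, 3.14, 3.14, 3.14].

INTERFACE

Orientations are given as [roll, pitch, yaw] about the fixed x, y, z axes, in that order (R = Rz(yaw) Ry(pitch) Rx(roll)).
In Python, from station import r, vision, ticket, nets gives the robot as it stands.
- The arm moves only by the shell command python3 -m pendant 'ROWS' [OPENING]. ROWS is JSON, one flat list of numbers, 6 for each row, row after row: the shift along the tool's x, y, z in mm, then the turn, a rotation vector about the tool's x, y, z in rad. In form: [dx, dy, dz, rx, ry, rz, dx, dy, dz, rx, ry, rz, ...]. A call has 1 to 20 rows; each row shifts and turns the commanded pose from where the row before left it, along the tool's axes as they then stand; what a row does not reach is not made up. A row lasts 1/10 s, in which the tool goes at most 50 mm and 8.59 degrees, less where a joint would pass 70% of its speed; a pose out of reach is approached as far as the arm can. A call with a gripper value outside its range is refused whole. OPENING is the closure, from 0 (fully open) to 1 (shut), set as the call begins (- or left out, the last holds). The fingers move at their own pace and stop on an object; the grip force is fixed at half the most. Time passes only in rows, so rows that do not move let the fingers close. It gives the time, the measured TCP pose, the force and the opening at its end, in the units of the state.
- r.observe(): the state, without advancing time (a new reading comes with each control period).
- vision.grab_frame(name): name is "side" or "top" or "wrist"; returns (picture, depth): 480x640x3 uint8, red, green, blue; 480x640 float32, m along the optical axis (not along the pixel's ray), 0 where there is no reading.
- vision.get_calibration(name): a dict with "fx", "fy", "cx", "cy" (pixels), "cam_to_world" (4x4, takes a point from camera to world coordinates). Camera axes: x right, y up, looking along -z (the intrinsics and any distortion apply to the point x, -y, -z); pixel columns grow to the right and rows downward; lengths in m; the calibration is good to about 2 mm. A picture is of the moment at which its call begins: read the wrist's pose just before it. get_calibration takes no time and is no camera call; for the wrist camera it gives the pose at the moment of the call.
- ticket.hand_in(): hands the job in, once; it reports no verdict.
Trained networks look in the newest picture that a camera, given by its name, has taken for a name from the list of things; names that differ only in an ending like _2 or _b are one class to them, and where a whole thing is asked for, a point or a joint stands for the part that bears it (a point fixed in the world has none). Each returns a list of dicts, best first, with "confidence" (0 to 1); they miss things now and then, are a little off and sometimes report something else, mostly with a low value. They report only what shows in the picture. A call takes as long as a camera call. They do not tell look-alikes from the thing itself.
- nets.trace(camera, query): "mask" (480x640 bool, what is visible of it).
- nets.mark_of(camera, query): "xyz" ([x, y, z] in m, in the coordinates of the camera as it stood for that picture, good to about 4 mm: a listed point, or the origin of a listed thing).
The state is a dict: "time_s": time; "joint_positions": joint angles; "qvel": joint speeds; "joint_torque": joint torques, N m; "tcp_pos": TCP position; "ee_rot": TCP orientation; "contact_force": force on the tool from outside, world axes, zero at the start; "moment": the same for the moment, N m; "grip_width": finger opening in m.
Only numpy, scipy, OpenCV 4.12 (cv2) and the standard library are available. Lean on these libraries where they do the work, as an engineer would, in place of code of your own. Each camera call takes 0.05 s, during which the arm holds its last target. There are 200 camera calls.

TASK

Get the lino block ready for carving: with the fingertips, push it along its channel in the plywood jig until it is fully home against the end stop, then push the toggle clamp's black handle over its dead point so that it snaps down and locks, its rubber foot pressing on the block. Only push: do not pick up or lift the block, leave the things standing around undisturbed, and finish with the hand clear.

Things in the scene. Friction and masses are not known exactly. Their poses are not given: they have to be found in the camera images.
- jig: Carving jig fixed on the table: plywood board 280 (x) x 260 (y) x 12 mm. Origin: centre of its underside; x along the channel towards the end stop, y left, z up. All jig coordinates below are in this frame, in mm. The channel is centred on y = 0 between wooden rails (inner faces y = -38 and 38, tops z = 22, x = -120 to 100). Left of it stands the toggle clamp.
- block: Loose lino-faced wooden block, 110 (x) x 70 (y) x 24 mm, about 0.16 kg, lying on the board in the channel (underside at jig z = 12), 35 to 70 mm short of the end stop. Origin: centre of its underside; x nearly along the jig's x, z up. Home against the stop, its origin is at jig x = 45. Slides with under 5 N.
- stop_face (a point): Middle of the end stop's face that the block must meet: jig (100, 0, 21). The wooden stop is 96 mm wide (y), 22 mm thick, top at jig z = 30.
- pivot (a point): Centre of the clamp's pivot pin, parallel to jig x, at jig (82, 80, 60). Handle and arm swing in the plane jig x = 82 between two steel cheeks (x = 65 to 99, y = 64 to 100, tops z = 70).
- toggle (a joint): Lever angle; handle and arm are one piece. 0 = open, as at the start: handle leaning 25 deg outwards (jig +y), arm raised. Grows as the handle is pushed towards the channel (jig -y); upright at 0.436. A spring returns it to open below the dead point at 0.52 and snaps it on beyond, to 1.06 on a home block (locked: handle leaning 35 deg over the channel, arm level); to 1.30 with no block there.
- handle_end (a point): Rounded end of the handle, 115 mm from the pivot; a straight bar with a black grip 18 mm thick on its outer 70 mm. Open it is at jig (82, 129, 164), upright at (82, 80, 175). Pushing it level takes about 6 N at first (up to 15 N if the finger grips it), falling to nothing at the dead point. Axes turn with the lever.
- press_foot: The clamp's round rubber foot, 16 mm across, on a stiff spring spindle (gives 1 to 2 mm) in the arm. Origin on the arm's centre line, 80 mm from the pivot; the foot's face is 24 mm from it. Locked, it presses down on the block at jig x = 82, y = 0 with about 7 N.
- offcut: Bystander: small loose square off-cut of mounted lino, 50 x 50 x 24 mm, lying flat; origin at the centre of its underside.
- ink_pot: Bystander: small round clear pot with a white lid, 47 mm across, 42 mm high, standing on the jig's board to the right (-y side) of the channel; origin at the centre of its underside.
- brush_jar: Bystander: white ceramic jar, 72 mm across and 85 mm high, with brushes that stand up to 210 mm; origin at the centre of its underside.
- paint_bottle: Bystander: blue plastic bottle, 52 mm across, 130 mm high; origin at the centre of its underside.
- medium_bottle: Bystander: amber glass jar with black lid, 48 mm across, 85 mm high; origin at the centre of its underside.
- tape_roll: Bystander: roll of brown tape lying flat, 90 mm across, 24 mm high; origin at the centre of its underside.
- palette_knife: Bystander: flat palette knife with wooden handle, 190 mm long, lying flat along its own x axis; origin on its underside.
Not all that is in view belongs to the job. What is shaped like the block but pink or turquoise is not meant.

How it is judged:
By the outcome, as a careful person would: the job done as asked, in the order asked, and still so for the second after the job is handed in, with the robot touching nothing.
It also fails if it takes over 43 s, if anything falls off the work surface, if the arm or the gripper's body presses on something with over 40 N, if the wrist force passes 120 N, or if a joint passes its speed limit or range.

## Working session

There is one attempt and no reset: what is moved stays moved. The work goes in short steps, Python scripts to look and compute and a shell command to move; the robot and the scene stay as the last step left them, time stands still between calls to the robot, and variables do not carry over. Pictures are saved under pics/ and viewed, about 8 in all and at most 12, crops included, and the job is handed in when it is done.

```bash
mkdir -p pics; cat > h.py <<'E'
import numpy as np, cv2
from station import r, vision, ticket, nets
def w(cal,p): return (np.array(cal["cam_to_world"])@np.r_[p,1])[:3]
def px2w(cal,d,u,v):
    z=d[int(v),int(u)]
    return w(cal,[(u-cal["cx"])/cal["fx"]*z,-(v-cal["cy"])/cal["fy"]*z,-z])
def w2px(cal,P):
    c=np.linalg.inv(np.array(cal["cam_to_world"]))@np.r_[P,1]
    return cal["fx"]*c[0]/-c[2]+cal["cx"], cal["cy"]-cal["fy"]*c[1]/-c[2]
def save(n,img): cv2.imwrite("pics/"+n,cv2.cvtColor(img,cv2.COLOR_RGB2BGR))
E
python3 - <<'E'
from h import *
print(r.observe())
for c in ("top","side"):
    im,d=vision.grab_frame(c); save(c+"1.png",im); cal=vision.get_calibration(c)
    print(c,{k:v for k,v in cal.items() if k!="cam_to_world"},np.round(cal["cam_to_world"],3).tolist())
    for q in ("jig","block","stop_face","pivot","handle_end","press_foot","offcut","ink_pot","brush_jar","paint_bottle","medium_bottle","tape_roll","palette_knife"):
        for m in nets.mark_of(c,q)[:3]:
            P=w(cal,m["xyz"]); print(q,round(m["confidence"],2),P.round(3),np.round(w2px(cal,P)))
E
```

```text
{'time_s': 0.0, 'joint_positions': array([-1.47958488e+00,  2.59198420e-01,  2.07731573e-02,  1.33370987e+00,
       -5.36983985e-05,  1.41821639e+00]), 'qvel': array([-0.00039629,  0.00056676, -0.00117875, -0.00059631,  0.00011112,
        0.00048201]), 'joint_torque': array([-6.13208085e-04, -5.55635512e+01,  3.44529104e+01,  1.36913158e-02,
       -3.14499266e-04, -4.22423636e-05]), 'tcp_pos': array([ 0.13273012, -0.53348898,  0.25566725]), 'ee_rot': array([-3.14026124e+00, -1.50409145e-04,  2.43791315e-01]), 'contact_force': array([ 0.67374355, -0.37638065,  0.72265398]), 'moment': array([ 0.05031709, -0.02413894, -0.02180605]), 'grip_width': 0.08538778640040266}
top {'fx': 445.5318441910163, 'fy': 445.5318441910163, 'cx': 312.34937281733716, 'cy': 240.43598320399082} [[0.025, 0.99, -0.139, 0.396], [-1.0, 0.027, 0.009, 0.047], [0.012, 0.139, 0.99, 1.022], [0.0, 0.0, 0.0, 1.0]]
block 0.83 [ 0.603  0.205 -0.002] [242. 212.]
block 0.62 [ 0.305 -0.218 -0.002] [423. 347.]
block 0.58 [ 0.537 -0.086  0.015] [367. 242.]
stop_face 0.93 [ 0.654 -0.091  0.021] [370. 192.]
pivot 0.88 [ 0.636
[... 966 characters left out ...]
[358. 348.]
block 0.58 [ 0.602  0.21  -0.006] [233. 307.]
stop_face 0.7 [ 0.649 -0.098  0.018] [320. 228.]
pivot 0.63 [ 0.635 -0.015  0.062] [299. 229.]
pivot 0.27 [ 0.621 -0.185  0.012] [351. 220.]
handle_end 0.61 [0.64  0.033 0.164] [280. 197.]
press_foot 0.45 [ 0.632 -0.051  0.127] [311. 199.]
offcut 0.79 [ 0.51   0.1   -0.002] [303. 299.]
ink_pot 0.62 [ 0.744 -0.158 -0.002] [310. 212.]
ink_pot 0.54 [ 0.622 -0.184  0.013] [350. 220.]
brush_jar 0.93 [ 0.617  0.435 -0.002] [125. 366.]
paint_bottle 0.79 [ 0.387  0.385 -0.   ] [226. 429.]
medium_bottle 0.56 [ 0.746 -0.156 -0.002] [309. 212.]
tape_roll 0.77 [ 0.588 -0.291 -0.004] [385. 214.]
palette_knife 0.8 [ 0.536 -0.38   0.005] [420. 205.]
```

```bash
python3 - <<'E'
import cv2
a=cv2.imread("pics/top1.png")[140:380,220:480]; b=cv2.imread("pics/side1.png")[150:380,200:460]
a=cv2.resize(a,(400,369),interpolation=2); b=cv2.resize(b,(400,354),interpolation=2)
cv2.imwrite("pics/ab.png",cv2.hconcat([a[:354],b]))
E
```

```text
(no output)
```

View pics/ab.png

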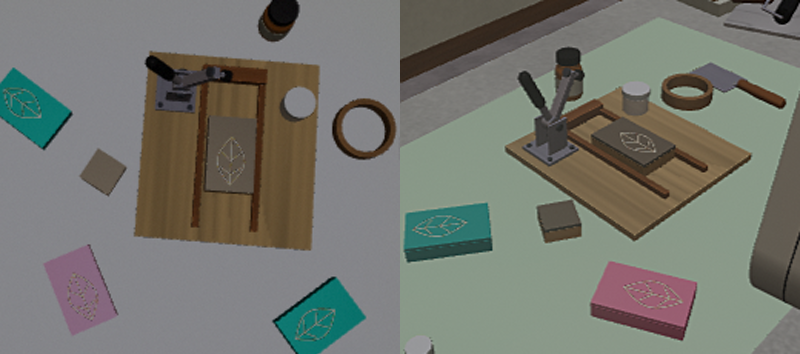

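The picture shows the grey block in the channel at top pixel (370,242). The look-alikes are turquoise at (242,212) and (423,347), pink at about (272,329), and the small off-cut at (286,253). I choose the grey block between the rails. Next I fit the jig and block from depth.

```bash
python3 - <<'E'
from h import *
im,d=vision.grab_frame("top"); cal=vision.get_calibration("top")
v,u=np.mgrid[0:480,0:640]; M=np.array(cal["cam_to_world"])
P=np.stack([(u-cal["cx"])/cal["fx"]*d,-(v-cal["cy"])/cal["fy"]*d,-d],-1)@M[:3,:3].T+M[:3,3]
roi=(P[...,0]>.36)&(P[...,0]<.72)&(P[...,1]>-.26)&(P[...,1]<.06)&(d>0)
print("table z",np.median(P[...,2][(P[...,0]>.36)&(P[...,0]<.39)&(P[...,1]>-.1)&(P[...,1]<.05)]))
def rect(lo,hi,box=None,n=1):
    m=roi&(P[...,2]>lo)&(P[...,2]<hi)
    if box: m&=(P[...,0]>box[0])&(P[...,0]<box[1])&(P[...,1]>box[2])&(P[...,1]<box[3])
    m=m.astype(np.uint8)
    k,l,s,_=cv2.connectedComponentsWithStats(m); i=1+np.argmax(s[1:,4])
    q=P[l==i]; R=cv2.minAreaRect((q[:,:2]*1000).astype(np.float32)); print(lo,hi,s[i,4],R,"z",np.median(q[:,2]))
rect(.007,.2); rect(.007,.017); rect(.031,.041,(.45,.62,-.15,-.04)); rect(.026,.04,(.64,.70,-.17,-.04))
for c in ("top","side"):
    cal=vision.get_calibration(c); vision.grab_frame(c)
    for q in ("block","stop_face","pivot","handle_end"):
        for k in range(3):
            L=[w(cal,m["xyz"]).round(4) for m in nets.mark_of(c,q)]
            L=[x for x in L if abs(x[1]+.05)<.1 and x[0]>.5]
        print(c,q,L)
E
```

```text
table z 0.0005762127774999737
0.007 0.2 13605 ((551.3447875976562, -88.91110229492188), (263.0867919921875, 280.6732177734375), 86.83428192138672) z 0.013724321585731447
0.007 0.017 9463 ((551.279296875, -90.094482421875), (260.7164306640625, 280.6732177734375), 86.83428192138672) z 0.012668350164733333
0.031 0.041 1525 ((539.7538452148438, -89.76493835449219), (70.36943054199219, 110.60594177246094), 87.40312957763672) z 0.03660488172920506
0.026 0.04 269 ((661.4968872070312, -95.59757232666016), (95.05913543701172, 23.28731346130371), 87.17195129394531) z 0.03053661517334927
top block [array([ 0.5395, -0.0898,  0.0154])]
top stop_face [array([ 0.6548, -0.0916,  0.0223])]
top pivot [array([ 0.6371, -0.0121,  0.061 ])]
top handle_end [array([0.6401, 0.0356, 0.1667])]
side block [array([ 0.54  , -0.0909,  0.0092])]
side stop_face [array([ 0.6474, -0.0931,  0.016 ])]
side pivot [array([ 0.6379, -0.0159,  0.0619])]
side handle_end []
```

Jig centre is (0.5513, -0.0901) with yaw about -0.052 rad. Block is at jig x ≈ -11.5, so it has 56.5 mm to travel, and its dimensions and heights match what was given. I shut the gripper and move above the channel, behind the block.

```bash
python3 -m pendant '[0,0,0,0,0,0.148,0,0,0,0,0,0.148,25.5,-38.7,0,0,0,0,25.5,-38.7,0,0,0,0,25.5,-38.7,0,0,0,0,25.5,-38.7,0,0,0,0,25.5,-38.7,0,0,0,0,25.5,-38.7,0,0,0,0,25.5,-38.7,0,0,0,0,25.5,-38.7,0,0,0,0,25.5,-38.7,0,0,0,0,25.5,-38.7,0,0,0,0,25.5,-38.7,0,0,0,0,25.5,-38.7,0,0,0,0,0,0,40,0,0,0,0,0,40,0,0,0,0,0,30,0,0,0,0,0,0,0,0,0]' 1; cat > st.py <<'E'
from h import *
s=r.observe(); a=-.0524; p=s["tcp_pos"]-[.5513,-.0901,0]
print(round(s["time_s"],2),"jig mm",np.round([1000*(p[0]*np.cos(a)+p[1]*np.sin(a)),1000*(-p[0]*np.sin(a)+p[1]*np.cos(a)),1000*p[2]],1),"rot",s["ee_rot"].round(3),"F",s["contact_force"].round(1),"grip",round(s["grip_width"],4))
E
python3 st.py
```

```text
time_s: 4.55
tcp_pos: [0.4607, -0.085, 0.1432]
ee_rot: [-3.14, 0.006, -0.052]
contact_force: [0.2, -0.6, 1.0]
grip_width: -0.0
4.55 jig mm [-90.8   0.4 143.2] rot [-3.14   0.006 -0.052] F [ 0.2 -0.6  1. ] grip -0.0
```

```bash
python3 -m pendant '[0,0,30,0,0,0,0,0,30,0,0,0,0,0,20,0,0,0,0,0,8,0,0,0,0,0,0,0,0,0]'; python3 st.py; python3 - <<'E'
from h import *
im,d=vision.grab_frame("side"); cal=vision.get_calibration("side"); s=r.observe()
u,v=w2px(cal,s["tcp_pos"]+[0,0,-.025]); print(u,v)
u,v=int(u),int(v); c=cv2.resize(im[v-90:v+70,u-110:u+110],None,fx=3.4,fy=3.4,interpolation=2)
cv2.circle(c,(int(110*3.4),int(90*3.4)),4,(255,0,0),-1)
save("low.png",c)
E
```

```text
time_s: 5.05
tcp_pos: [0.4629, -0.0862, 0.0587]
ee_rot: [-3.142, 0.0, -0.053]
contact_force: [-0.7, 0.3, 1.1]
grip_width: 0.0003
5.05 jig mm [-88.5  -0.7  58.7] rot [-3.142  0.    -0.053] F [-0.7  0.3  1.1] grip 0.0003
376.5125193891018 254.68892097396125
```

View pics/low.png

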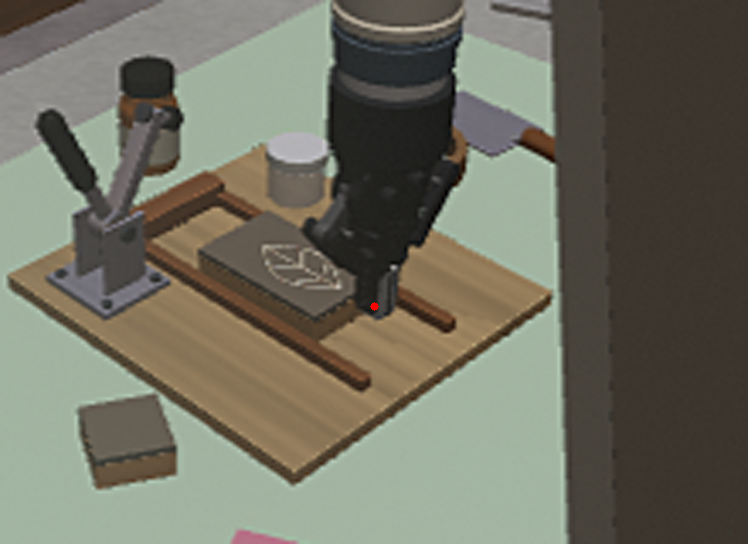

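The tip lies where expected (red dot, 25 mm ahead of the TCP), behind the block and between the rails. I lower it and push.

```bash
python3 -m pendant '[0,0,8,0,0,0,0,0,6,0,0,0,6,0,0,0,0,0,6,0,0,0,0,0,6,0,0,0,0,0,6,0,0,0,0,0,6,0,0,0,0,0,6,0,0,0,0,0,6,0,0,0,0,0,6,0,0,0,0,0,5,0,0,0,0,0,5,0,0,0,0,0,4,0,0,0,0,0,2,0,0,0,0,0,0,0,0,0,0,0]'; python3 st.py
```

```text
time_s: 6.6
tcp_pos: [0.5269, -0.0893, 0.0443]
ee_rot: [-3.142, -0.0, -0.052]
contact_force: [0.2, -0.0, -0.3]
grip_width: 0.0003
6.6 jig mm [-24.4  -0.5  44.3] rot [-3.142 -0.    -0.052] F [ 0.2 -0.  -0.3] grip 0.0003
```

```bash
for i in 1 2 3; do python3 -m pendant '[1,0,0,0,0,0,0,0,0,0,0,0]' >/dev/null; python3 st.py; done
```

```text
6.8 jig mm [-23.8  -0.4  44.3] rot [-3.142 -0.    -0.052] F [ 0.1  0.  -0.9] grip 0.0001
7.0 jig mm [-22.8  -0.5  44.3] rot [-3.142 -0.    -0.052] F [-1.8 -0.6 -0.6] grip -0.0002
7.2 jig mm [-22.1  -0.4  44.3] rot [-3.142e+00  1.000e-03 -5.200e-02] F [-3.3  0.1  1.6] grip -0.0001
```

```bash
for i in 1 2 3; do python3 -m pendant '[1,0,0,0,0,0,0,0,0,0,0,0]' >/dev/null; python3 st.py; done; python3 - <<'E'
from h import *
im,d=vision.grab_frame("side"); cal=vision.get_calibration("side")
save("home.png",cv2.resize(im[200:290,270:400],None,fx=6,fy=6,interpolation=2))
E
```

```text
7.4 jig mm [-22.1  -0.4  44.2] rot [ 3.142e+00  2.000e-03 -5.200e-02] F [-7.5 -0.2  5.7] grip -0.0001
7.6 jig mm [-22.   -0.4  44.2] rot [ 3.141  0.004 -0.052] F [-11.4   0.1   8.9] grip -0.0002
7.8 jig mm [-21.9  -0.3  44.1] rot [ 3.141  0.006 -0.053] F [-16.5   0.5  11.3] grip 0.0002
```

View pics/home.png

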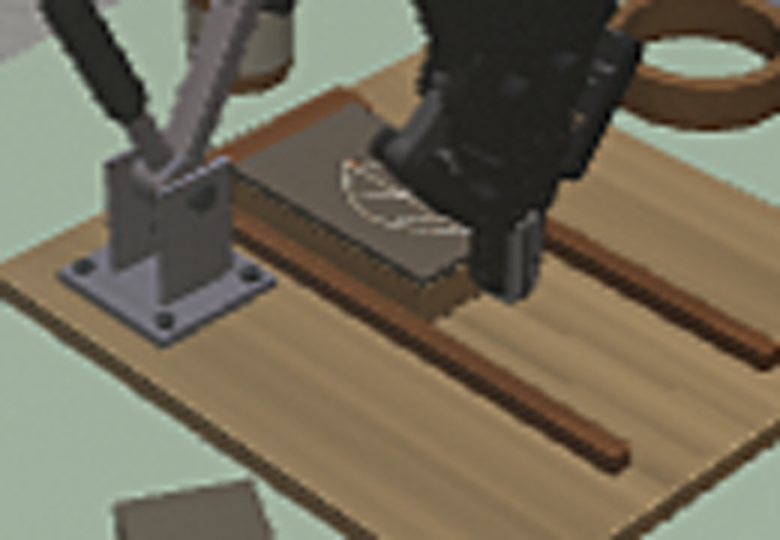

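The block meets the stop: the force rises sharply at TCP jig x -22, where -21 was expected. I back off, rise and move to the outer side of the handle.

```bash
python3 -m pendant '[-12,0,0,0,0,0,-12,0,0,0,0,0,0,0,-44,0,0,0,0,0,-44,0,0,0,0,0,-44,0,0,0,0,0,-44,0,0,0,0,0,-40,0,0,0,24,-34,0,0,0,0,24,-34,0,0,0,0,24,-34,0,0,0,0,24,-34,0,0,0,0,24,-34,0,0,0,0,4,0,0,0,0,0,0,0,0,0,0,0]'; python3 st.py
python3 - <<'E'
from h import *
im,d=vision.grab_frame("top"); cal=vision.get_calibration("top")
v,u=np.mgrid[0:480,0:640]; M=np.array(cal["cam_to_world"])
P=np.stack([(u-cal["cx"])/cal["fx"]*d,-(v-cal["cy"])/cal["fy"]*d,-d],-1)@M[:3,:3].T+M[:3,3]
m=((P[...,2]>.0325)&(P[...,2]<.041)&(P[...,0]>.45)&(P[...,0]<.68)&(P[...,1]>-.15)&(P[...,1]<-.04)).astype(np.uint8)
k,l,s,_=cv2.connectedComponentsWithStats(m); q=P[l==1+np.argmax(s[1:,4])]
print(cv2.minAreaRect((q[:,:2]*1000).astype(np.float32)))
save("t2.png",cv2.resize(im[150:290,260:450],None,fx=4,fy=4,interpolation=2))
E
```

```text
time_s: 9.25
tcp_pos: [0.641, 0.0644, 0.2595]
ee_rot: [-3.133, 0.001, -0.032]
contact_force: [-0.1, -0.9, -0.4]
grip_width: -0.0003
9.25 jig mm [ 81.5 159.  259.5] rot [-3.133e+00  1.000e-03 -3.200e-02] F [-0.1 -0.9 -0.4] grip -0.0003
((599.188232421875, -98.92327117919922), (119.00004577636719, 73.7154769897461), 0.19751083850860596)
```

View pics/t2.png

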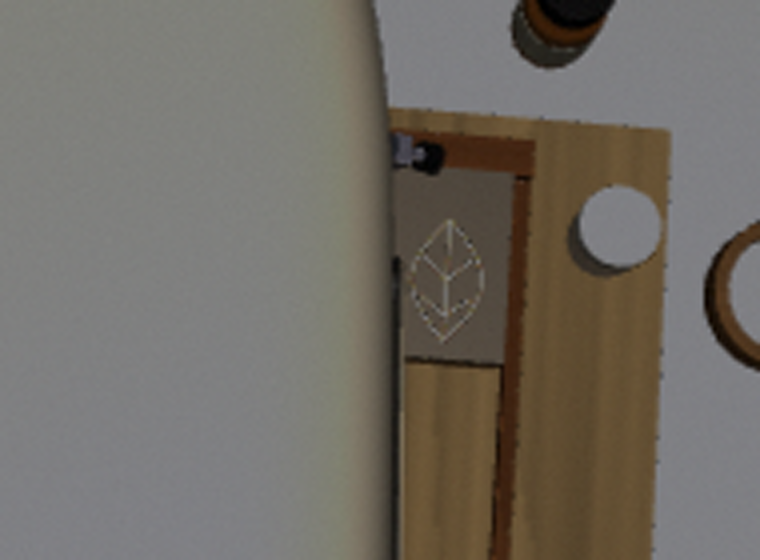

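The block is flush against the stop, with no gap in the picture. I lower the hand beside the handle.

```bash
python3 -m pendant '[0,0,0,0,0,0,0,-4,20,0,0,0,0,0,30,0,0,0,0,0,28,0,0,0,0,0,0,0,0,0,0,0,0,0,0,0]'; python3 st.py
python3 - <<'E'
from h import *
im,d=vision.grab_frame("side"); cal=vision.get_calibration("side")
save("s3.png",cv2.resize(im[120:280,200:400],None,fx=3.6,fy=3.6,interpolation=2))
E
```

```text
time_s: 9.9
tcp_pos: [0.6406, 0.0664, 0.1833]
ee_rot: [-3.132, -0.0, -0.031]
contact_force: [-0.4, -0.1, -0.1]
grip_width: 0.0002
9.9 jig mm [ 81.  160.9 183.3] rot [-3.132 -0.    -0.031] F [-0.4 -0.1 -0.1] grip 0.0002
```

View pics/s3.png

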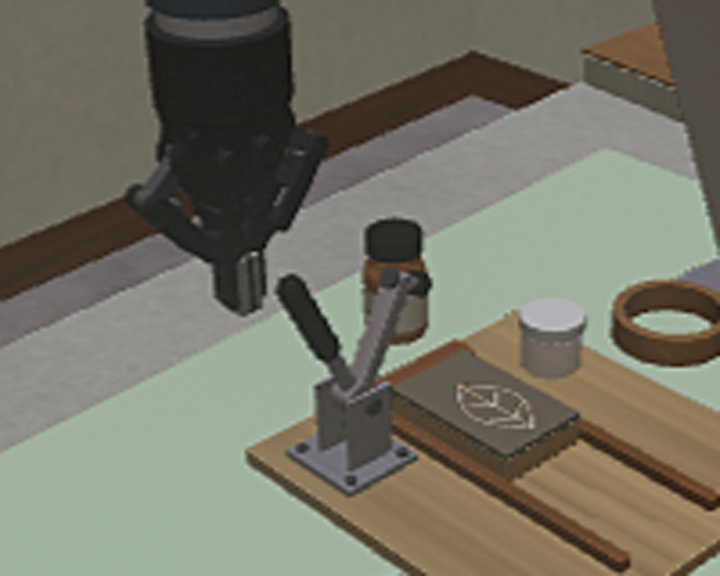

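```bash
python3 -m pendant '[0,7,0,0,0,0,0,7,0,0,0,0,0,7,0,0,0,0,0,7,0,0,0,0]'; python3 st.py; python3 -m pendant '[0,7,0,0,0,0,0,7,0,0,0,0,0,7,0,0,0,0,0,7,0,0,0,0,0,7,0,0,0,0]'; python3 st.py
```

```text
time_s: 10.35
tcp_pos: [0.6407, 0.0401, 0.1838]
ee_rot: [-3.128, -0.003, -0.029]
contact_force: [-3.8, 17.2, 21.4]
grip_width: -0.0004
10.35 jig mm [ 82.4 134.7 183.8] rot [-3.128e+00 -3.000e-03 -2.900e-02] F [-3.8 17.2 21.4] grip -0.0004
time_s: 10.85
tcp_pos: [0.6407, 0.005, 0.1897]
ee_rot: [-3.13, -0.012, -0.028]
contact_force: [-11.1, 6.8, 52.6]
grip_width: 0.0001
10.85 jig mm [ 84.3  99.6 189.7] rot [-3.13  -0.012 -0.028] F [-11.1   6.8  52.6] grip 0.0001
```

```bash
python3 -m pendant '[0,0,-8,0,0,0,0,0,-4,0,0,0]'; python3 st.py
python3 - <<'E'
from h import *
im,d=vision.grab_frame("side"); cal=vision.get_calibration("side")
save("s4.png",cv2.resize(im[120:280,220:380],None,fx=3.7,fy=3.7,interpolation=2))
E
```

```text
time_s: 11.05
tcp_pos: [0.6393, 0.0035, 0.1953]
ee_rot: [-3.132, -0.002, -0.03]
contact_force: [0.1, 1.4, 0.3]
grip_width: 0.0001
11.05 jig mm [ 82.9  98.1 195.3] rot [-3.132e+00 -2.000e-03 -3.000e-02] F [0.1 1.4 0.3] grip 0.0001
```

View pics/s4.png

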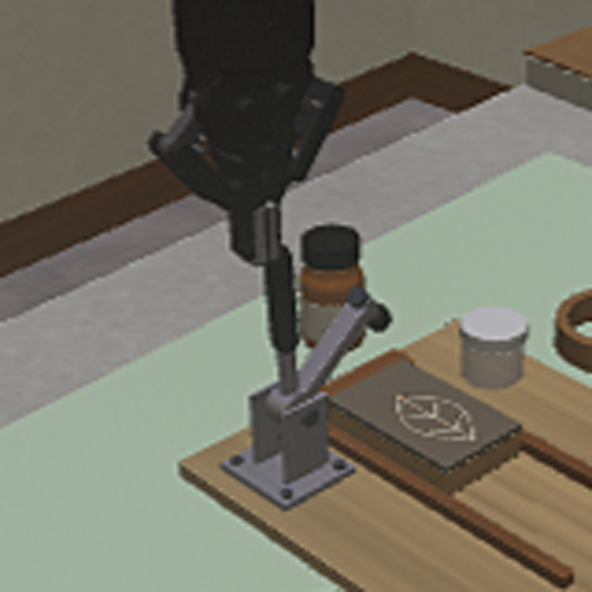

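```bash
python3 -m pendant '[0,3,3,0,0,0,0,4,2,0,0,0]'; python3 st.py; python3 -m pendant '[0,6,0,0,0,0,0,6,0,0,0,0]'; python3 st.py
```

```text
time_s: 11.3
tcp_pos: [0.6397, -0.003, 0.1908]
ee_rot: [-3.132, -0.004, -0.029]
contact_force: [-6.8, 1.7, 33.4]
grip_width: 0.0
11.3 jig mm [ 83.7  91.6 190.8] rot [-3.132 -0.004 -0.029] F [-6.8  1.7 33.4] grip 0.0
time_s: 11.5
tcp_pos: [0.6387, -0.0154, 0.189]
ee_rot: [-3.132, -0.001, -0.03]
contact_force: [0.4, -0.0, -0.0]
grip_width: -0.0001
11.5 jig mm [ 83.4  79.1 189. ] rot [-3.132e+00 -1.000e-03 -3.000e-02] F [ 0.4 -0.  -0. ] grip -0.0001
```

```bash
python3 -m pendant '[0,0,0,0,0,0,0,0,0,0,0,0]' >/dev/null; python3 st.py
python3 - <<'E'
from h import *
im,d=vision.grab_frame("side"); cal=vision.get_calibration("side")
save("s5.png",cv2.resize(im[120:280,220:380],None,fx=3.7,fy=3.7,interpolation=2))
E
```

```text
11.7 jig mm [ 82.9  79.4 187.5] rot [-3.132e+00  2.000e-03 -3.000e-02] F [ 0.6  0.6 -0.5] grip 0.0005
```

View pics/s5.png

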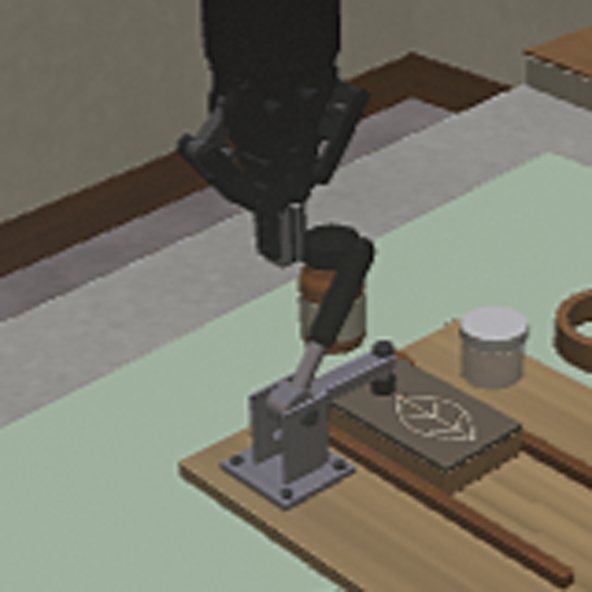

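The lever has snapped over, with the arm level and the foot on the block. I withdraw and verify.

```bash
python3 -m pendant '[0,-15,-10,0,0,0,0,-30,-30,0,0,0,-15,-35,-30,0,0,0,-35,-35,-10,0,0,0,-45,-20,0,0,0,0,-45,-20,0,0,0,0,-45,-20,0,0,0,0,0,0,0,0,0,0,0,0,0,0,0,0]'; python3 st.py
python3 - <<'E'
from h import *
im,d=vision.grab_frame("top"); cal=vision.get_calibration("top"); T=im
v,u=np.mgrid[0:480,0:640]; M=np.array(cal["cam_to_world"])
P=np.stack([(u-cal["cx"])/cal["fx"]*d,-(v-cal["cy"])/cal["fy"]*d,-d],-1)@M[:3,:3].T+M[:3,3]
m=((P[...,2]>.0325)&(P[...,2]<.041)&(P[...,0]>.45)&(P[...,0]<.652)&(P[...,1]>-.15)&(P[...,1]<-.04)).astype(np.uint8)
k,l,s,_=cv2.connectedComponentsWithStats(m); q=P[l==1+np.argmax(s[1:,4])]
print(cv2.minAreaRect((q[:,:2]*1000).astype(np.float32)),"expected home",.5513+.045*.9986,-.0901-.045*.0524)
for c in ("top","side"):
    cal=vision.get_calibration(c); im,_=vision.grab_frame(c)
    for n in ("handle_end","press_foot","ink_pot","medium_bottle","offcut","block"):
        print(c,n,[(round(x["confidence"],2),w(cal,x["xyz"]).round(3).tolist()) for x in nets.mark_of(c,n)[:3]])
a=cv2.resize(T[140:290,250:450],(400,300),interpolation=2); b=cv2.resize(im[150:300,230:430],(400,300),interpolation=2)
save("fin.png",np.hstack([a,b]))
E
```

```text
time_s: 12.65
tcp_pos: [0.4567, 0.1138, 0.2725]
ee_rot: [-3.096, -0.002, 0.039]
contact_force: [1.5, -0.7, 0.5]
grip_width: 0.0002
12.65 jig mm [-105.1  198.6  272.5] rot [-3.096e+00 -2.000e-03  3.900e-02] F [ 1.5 -0.7  0.5] grip 0.0002
((595.6998291015625, -93.03071594238281), (70.25889587402344, 111.29215240478516), 86.85962677001953) expected home 0.596237 -0.092458
top handle_end [(0.87, [0.632, -0.081, 0.156])]
top press_foot [(0.46, [0.63, -0.092, 0.063]), (0.23, [0.638, -0.014, 0.059])]
top ink_pot [(0.77, [0.62, -0.184, 0.015])]
top medium_bottle [(0.95, [0.744, -0.152, -0.001]), (0.2, [0.618, -0.181, 0.017])]
top offcut []
top block [(0.89, [0.306, -0.218, 0.001]), (0.7, [0.594, -0.092, 0.013])]
side handle_end []
side press_foot [(0.61, [0.632, -0.09, 0.06])]
side ink_pot []
side medium_bottle [(0.6, [0.744, -0.16, -0.002])]
side offcut [(0.9, [0.511, 0.1, -0.003])]
side block [(0.96, [0.602, 0.211, -0.003]), (0.77, [0.34, 0.124, 0.003]), (0.76, [0.595, -0.095, 0.011])]
```

View pics/fin.png

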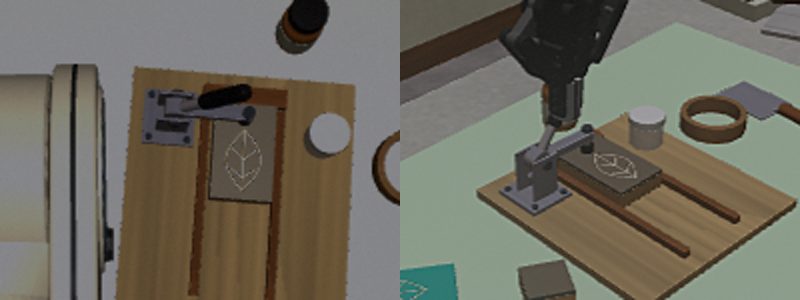

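```bash
python3 -c "
from station import ticket; print(ticket.hand_in())"
```

```text
the job is handed in; nothing more can be done
None
```

The lino block is home against the end stop and the toggle clamp is locked on it. The job is handed in, with the hand clear at about 13 s of the 43 s allowed.

- **Block:** I pushed it with the shut fingertips about 56 mm along the channel until it met the stop. The last depth fit puts its centre at (0.5957, -0.0930); home is (0.5962, -0.0925), and the picture shows no gap.
- **Clamp:** I pushed the handle from its outer side past the dead point and it snapped down. The handle end is at (0.632, -0.081, 0.156), against an expected (0.634, -0.080, 0.154). The arm is level and the foot is on the block.
- **Bystanders:** The off-cut, ink pot and medium bottle were found where they started. I did not re-measure the brush jar, paint bottle, tape roll or palette knife; the hand did not go near them.

**Vertical force:** while I pushed the handle, the upward force on the tool reached about 53 N. That is under the 120 N wrist limit, and I raised the hand to relieve it; it read 33 N once more just before the snap. The side picture showed the contact at the fingertips, but I could not check it directly against the 40 N limit for the gripper's body.

**Missed detections:** in the final look, the side camera's network missed the handle end and the ink pot, and the top camera's missed the off-cut. The other camera found each of them.

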